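# Rack back the corner of a slope-protection block panel

### The job

Carry on the paving of the tilted test slope from the left end (looking up the slope) of its bolted toe course: push the half block tight into the corner of wall and toe course, butt a full block to it, and start the next course with the other full block tight to the wall, so that the joints stagger by half a block. Lay all three flat, ribs across the slope, closed up to wall and neighbours, and let go. Leave the three-quarter block in the tray and the things standing on the bench undisturbed.

Things in the scene. Friction and masses are not known exactly. Their poses are not given: they have to be found in the camera images.
- bed: Fixed grey board rising at 30 degrees between steel side walls 252 mm apart. Origin: on its surface in the working corner, where the top edge of the toe course meets the left wall (left as seen looking up the slope), 65 mm above the bench. x: up the slope, bare from 0 to the head board at 190 mm. y: out through the left wall, so the bed spans y 0 to -252 mm. z: square to the bed, upward.
- toe_c (a point): Middle of the toe course, at half height (20 mm off the bed), axes as the bed's. The course is bolted to the bed and fills bed x -60 to 0 mm: full, full and half block from the left wall, of the same section as the loose blocks, ribs across the slope. The side walls are 4 mm thick and rise 32 mm above the bed. Concrete may just slide or just stay on this slope when let go.
- spray_mid (a point): Middle of the spray bar: a fixed level pipe 16 mm thick, 274 mm long, 215 mm above the bench, crossing the slope's upper end parallel to the bed's y, with nozzles hanging to 187 mm. Its two upright tubes, 12 mm thick, stand on the bench just outside the side walls directly below its ends.
- tray: Shallow stainless tray, fixed, 250 mm (its x) by 310 mm (its y), rim 26 mm above the bench, floor 3 mm thick. Origin: centre of its underside. The four loose blocks lie flat in it, ribs up.
- half_c (a point): Half block, plain concrete, about 170 g: slab 60 mm (its x) by 50 mm (its y), 20 mm thick, with a rib 22 mm wide and 20 mm high along the middle of its top, running its whole length in y. Point: its centre, 20 mm above its underside and 20 mm below the rib's top; z upward. Grip it across the rib, firmly, or it swings in the fingers; laid ribs in neighbouring courses stand 38 mm apart.
- full_a_c (a point): One of two alike full blocks, plain concrete, about 340 g: slab 60 mm (its x) by 100 mm (its y), 20 mm thick, with the same rib, 22 mm wide and 20 mm high, along its whole length in y. Point: its centre, 20 mm above its underside; z upward. Either full block may take either place.
- full_b_c (a point): The other full block, the same in all respects as full_a.
- closer_c (a point): Three-quarter block (plain concrete, about 250 g) with the same section and rib, 60 mm (its x) by 75 mm (its y). Point: its centre, 20 mm above its underside. Not needed; it stays in the tray.
- cylinder_c (a point): Measuring cylinder standing loose on the bench between tray and slope: clear tube 29 mm across on a foot 58 mm across, 200 mm tall in all. Point: on its axis 100 mm above the bench. Leave standing.
- bottle_c (a point): Wash bottle standing loose on the bench, white, 62 mm across, 150 mm to the top of its cap with a thin bent spout up to 183 mm. Point: on its axis 75 mm above the bench. Leave standing.
- tin_c (a point): Aluminium soil-moisture tin standing loose on the bench, 57 mm across, 34 mm tall. Point: on its axis 17 mm above the bench. Leave standing.
Mind the look-alikes: they are no part of the job. Leave any red or turquoise look-alike of the part that bears tin_c alone.

How it is judged:
At the end, for the whole second after the job is handed in: Half, full beside it and upper full lie flat on the bed (0.05 rad), ribs across (0.04 rad), within 3.5 mm of the wall or 5 mm of the ideal place along the course, and 3.5 mm (upper: 5.5 mm) up the slope; three-quarter block flat in the tray; cylinder, bottle, tin upright, moved under 20 mm (x of half_c in the frame of bed between 0.0275 and 0.0335 m and y of half_c in the frame of bed between -0.0285 and -0.0225 m and z of half_c in the frame of bed between 0.017 and 0.023 m and angle between the y axis of half_c and the y axis of bed, either way round below 0.04 rad and angle between the z axis of half_c and the z axis of bed, either way round below 0.05 rad and ((x of full_a_c in the frame of bed between 0.0275 and 0.0335 m and y of full_a_c in the frame of bed between -0.105 and -0.0975 m and z of full_a_c in the frame of bed between 0.017 and 0.023 m and angle between the y axis of each of full_a_c, full_b_c and the y axis of bed, either way round below 0.04 rad and angle between the z axis of each of full_a_c, full_b_c and the z axis of bed, either way round below 0.05 rad and x of full_b_c in the frame of bed between 0.0875 and 0.0955 m and y of full_b_c in the frame of bed between -0.0535 and -0.0475 m and z of full_b_c in the frame of bed between 0.017 and 0.023 m) or (x of full_b_c in the frame of bed between 0.0275 and 0.0335 m and y of full_b_c in the frame of bed between -0.105 and -0.0975 m and z of full_b_c in the frame of bed between 0.017 and 0.023 m and angle between the y axis of each of full_b_c, full_a_c and the y axis of bed, either way round below 0.04 rad and angle between the z axis of each of full_b_c, full_a_c and the z axis of bed, either way round below 0.05 rad and x of full_a_c in the frame of bed between 0.0875 and 0.0955 m and y of full_a_c in the frame of bed between -0.0535 and -0.0475 m and z of full_a_c in the frame of bed between 0.017 and 0.023 m)) and x of closer_c in the frame of tray between -0.115 and 0.115 m and y of closer_c in the frame of tray between -0.145 and 0.145 m and height (world z) of closer_c below 0.035 m and angle between each of closer_c, cylinder_c, bottle_c, tin_c's own z axis and vertical below 0.1 rad and distance of each of cylinder_c, bottle_c, tin_c from where it was at the start of the episode below 0.02 m); the robot touches nothing.
It fails at once if the measuring cylinder is knocked over or shifted by more than 20 mm (distance of cylinder_c from where it was at the start of the episode above 0.02 m or angle between cylinder_c's own z axis and vertical above 0.3 rad).
It fails at once if the wash bottle is knocked over or shifted by more than 20 mm (distance of bottle_c from where it was at the start of the episode above 0.02 m or angle between bottle_c's own z axis and vertical above 0.3 rad).
It fails at once if the moisture tin is knocked over or shifted by more than 20 mm (distance of tin_c from where it was at the start of the episode above 0.02 m or angle between tin_c's own z axis and vertical above 0.3 rad).
It fails at once if the three-quarter block is taken out of the tray (height (world z) of closer_c above 0.06 m).
It also fails if it takes over 72 s, if anything falls off the work surface, if the arm or the gripper's body presses on something with over 40 N, if the wrist force passes 120 N, or if a joint passes its speed limit or range.

### The arm

A 6-joint arm with a two-finger parallel gripper is mounted at the origin on the work surface. World frame = base frame: x ahead of the robot, y to its left, z up, the work surface at z = 0. Lengths are in m, angles in rad, forces in N, time in s.
With the tool pointing down it reaches from about 0.25 to 0.775 m from the base axis. Payload 4 kg.
Tool frame: the origin (TCP) lies midway between the tips of the shut fingers; the grasp point (between the pads) lies 19 mm behind it (robot.grasp_offset is the distance from the TCP to the grasp point, in m); z points along the fingers, y is the direction in which the jaws open and shut (so a half turn about z gives the same grasp; the last joint's range is limited). The gripper opens to 94 mm and grips with 3 to 60 N. Pads are 16 mm wide; open, the fingers measure 119 mm over their backs; the gripper's body (75 mm by 177 mm) begins 78 mm behind the grasp point.
Start: joints at [-1.291, 0.087, 1.371, -0, 1.684, -0.103], TCP at [0.205, -0.51, 0.206] pointing down, gripper open.
Joint ranges: [-3.1, 3.1], [-0.76, 2.03], [0.27, 2.55], [-1.08, 4.22], [0.17, 2.65], [-2.57, 2.57]. Speed limits (rad/s): [2.79, 2.79, 3.14, 3.14, 3.14, 3.14].

### API

Orientations are given as [roll, pitch, yaw] about the fixed x, y, z axes, in that order (R = Rz(yaw) Ry(pitch) Rx(roll)).
In Python, from bench import status, viewer, order, robot gives the robot as it stands. The module is installed in compiled form; this text tells all that it offers.
- The arm moves only by the tool move_arm, never from a script. Its argument "targets" is a list of rows, each a list of 3 entries, a list of its own where there are three numbers: the shift along the tool's x, y, z in mm, then the turn, a rotation vector about the tool's x, y, z in degrees, then the opening, from -1 (shut) to 1 (fully open). A call has 1 to 20 rows; each row is the pose to reach, as a shift and turn from the pose commanded when the call began, along the tool's axes at that moment; what a row does not reach only later rows make up. A row lasts 1/8 s, in which the tool goes at most 62.5 mm and 10.7 degrees, less where a joint would pass 70% of its speed; a pose out of reach is approached as far as the arm can. A call with a gripper value outside its range is refused whole. The fingers move at their own pace and stop on an object; the grip force is fixed at half the most. Time passes only in rows, so rows that repeat a pose let the fingers close. It gives the time, the measured TCP pose, the force and the opening at its end, in the units of the state.
- status.get_obs(): the state, without advancing time (a new reading comes with each control period).
- viewer.snapshot(name): name is "side" or "top"; returns the picture (480x640x3 uint8, red, green, blue); there is no depth.
- viewer.camera_model(name): a dict with "K" (3x3 intrinsics, pixels), "D" ([k1, k2, p1, p2, k3] as OpenCV has them; the pictures are not rectified), "xyz" and "attitude" of the camera in the world. Camera axes: x right, y up, looking along -z (the intrinsics and any distortion apply to the point x, -y, -z); pixel columns grow to the right and rows downward; lengths in m; the calibration is good to about 2 mm. A picture is of the moment at which its call begins. camera_model takes no time and is no camera call.
- order.close_job(): hands the job in, once; it reports no verdict.
The state is a dict: "time": time; "joint_positions": joint angles; "qvel": joint speeds; "joint_torque": joint torques, N m; "tool_pos": TCP position; "ee_rot": TCP orientation; "wrist_force": force on the tool from outside, world axes, zero at the start; "wrist_torque": the same for the moment, N m; "width": finger opening in m.
Only numpy, scipy, OpenCV 4.12 (cv2) and the standard library are available. Lean on these libraries where they do the work, as an engineer would, in place of code of your own. Each camera call takes 0.05 s, during which the arm holds its last target. There are 200 camera calls.

## Working session

There is one attempt and no reset: what is moved stays moved. The work goes in short steps, Python scripts to look and compute and a tool call to move; the robot and the scene stay as the last step left them, time stands still between calls to the robot, and variables do not carry over. Pictures are saved under pics/ and viewed, about 8 in all and at most 12, crops included, and the job is handed in when it is done.

Besides the shell and the picture viewer there is one more tool, called as name(argument=value, ...) on one line, values as JSON. move_arm: Moves the arm, as the interface text tells. Its arguments: {"type":"object","properties":{"targets":{"type":"array"}},"required":["targets"]}

```bash
mkdir -p pics
python3 - <<'E'
from bench import status, viewer, robot
import cv2, numpy as np
np.set_printoptions(precision=5,suppress=True)
for n in ("side","top"):
    cv2.imwrite(f"pics/{n}0.png", viewer.snapshot(n)[:,:,::-1]); print(n,viewer.camera_model(n))
print(status.get_obs()); print([a for a in dir(robot) if a[0]!='_'], robot.grasp_offset)
E
```

```text
side {'K': array([[453.55123,   0.     , 320.29653],
       [  0.     , 453.55123, 237.95919],
       [  0.     ,   0.     ,   1.     ]]), 'D': array([-0.01945,  0.     ,  0.     ,  0.     ,  0.     ]), 'xyz': array([0.34793, 0.74829, 0.70282]), 'attitude': array([ 0.94955, -0.01171, -2.76999])}
top {'K': array([[505.3443 ,   0.     , 331.33589],
       [  0.     , 505.3443 , 236.87848],
       [  0.     ,   0.     ,   1.     ]]), 'D': array([-0.05813,  0.     ,  0.     ,  0.     ,  0.     ]), 'xyz': array([0.50574, 0.00478, 1.2501 ]), 'attitude': array([ 0.1121 ,  0.00711, -1.5947 ])}
{'time': 0.1, 'joint_positions': array([-1.29113,  0.08788,  1.37208, -0.00003,  1.68359, -0.10315]), 'qvel': array([ 0.00088, -0.00202, -0.00288,  0.00007,  0.00087,  0.00053]), 'joint_torque': array([  0.00174, -34.12534, -30.33006,   0.0719 ,   0.03047,  -0.0001 ]), 'tool_pos': array([ 0.20527, -0.50973,  0.20443]), 'ee_rot': array([-3.13964, -0.00017,  0.38282]), 'wrist_force': array([-0.41841, -0.83948, -0.60725]), 'wrist_torque': array([0.02105, 0.01144, 0.00409]), 'width': 0.09364250096659425}
['IKError', 'grasp_offset'] 0.0188
```

View pics/top0.png

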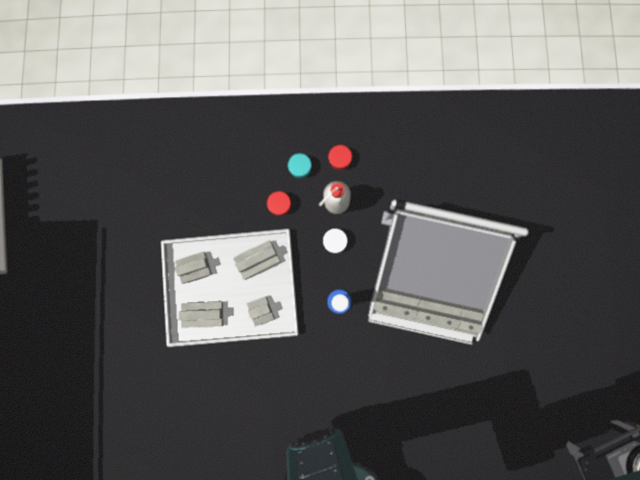

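View pics/side0.png

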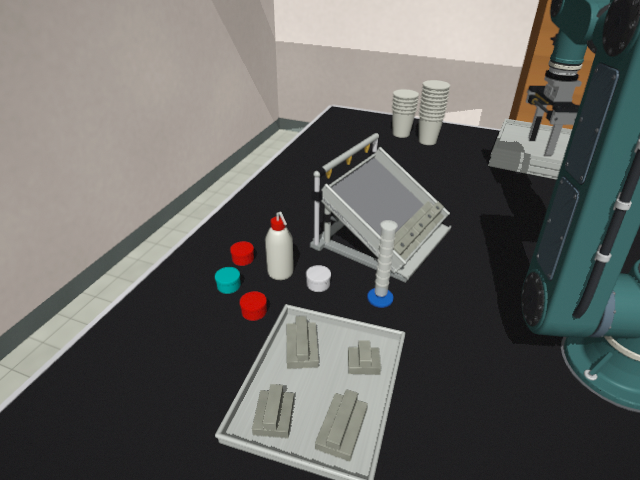

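```bash
cat > h.py <<'E'
import cv2, numpy as np
from scipy.spatial.transform import Rotation as R
from scipy.optimize import least_squares
np.set_printoptions(precision=4,suppress=True)
def proj(cm,P):
    A=R.from_euler('xyz',cm['attitude']).as_matrix(); F=np.diag([1,-1,-1.])
    Rc=F@A.T; t=-Rc@cm['xyz']
    return cv2.projectPoints(np.atleast_2d(np.asarray(P,float)),cv2.Rodrigues(Rc)[0],t,cm['K'],cm['D'])[0][:,0]
def crop(img,x0,y0,x1,y1,s,out,step=20):
    c=cv2.resize(img[y0:y1,x0:x1],None,fx=s,fy=s,interpolation=cv2.INTER_CUBIC)
    for u in range(x0+(-x0)%step,x1,step):
        cv2.line(c,((u-x0)*s,0),((u-x0)*s,6),(0,255,255),1); cv2.putText(c,str(u),((u-x0)*s+2,16),0,.4,(0,255,255),1)
    for v in range(y0+(-y0)%step,y1,step):
        cv2.line(c,(0,(v-y0)*s),(6,(v-y0)*s),(0,255,255),1); cv2.putText(c,str(v),(8,(v-y0)*s+4),0,.4,(0,255,255),1)
    cv2.imwrite(out,c); return c
E
python3 - <<'E'
from h import *
t=cv2.imread('pics/top0.png');s=cv2.imread('pics/side0.png')
a=crop(t,155,225,305,355,4,'pics/a.png');b=crop(t,360,195,535,350,4,'pics/b.png')
crop(s,215,300,415,480,4,'pics/c.png');crop(s,300,125,460,285,4,'pics/d.png')
for n in 'abcd': print(cv2.imread(f'pics/{n}.png').shape)
E
```

```text
(520, 600, 3)
(620, 700, 3)
(720, 800, 3)
(640, 640, 3)
```

Run:
```python
import cv2
d=cv2.imread('pics/d.png');cv2.imwrite('pics/d.png',d[:600])
b=cv2.imread('pics/b.png');cv2.imwrite('pics/b.png',b[:600])
c=cv2.imread('pics/c.png');cv2.imwrite('pics/c.png',c[:600])
```

```text
(no output)
```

View pics/a.png

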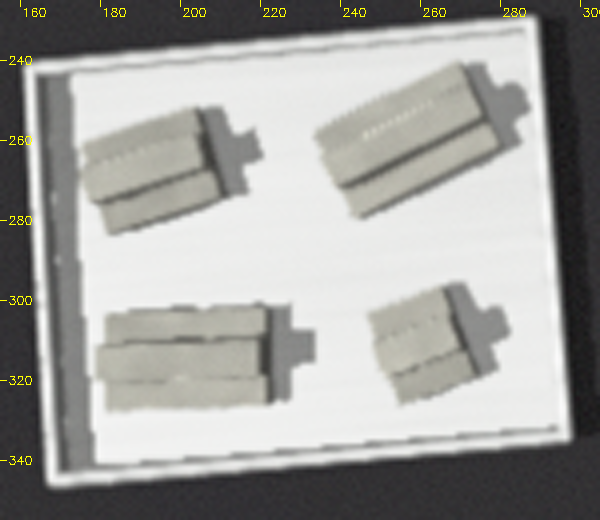

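View pics/b.png

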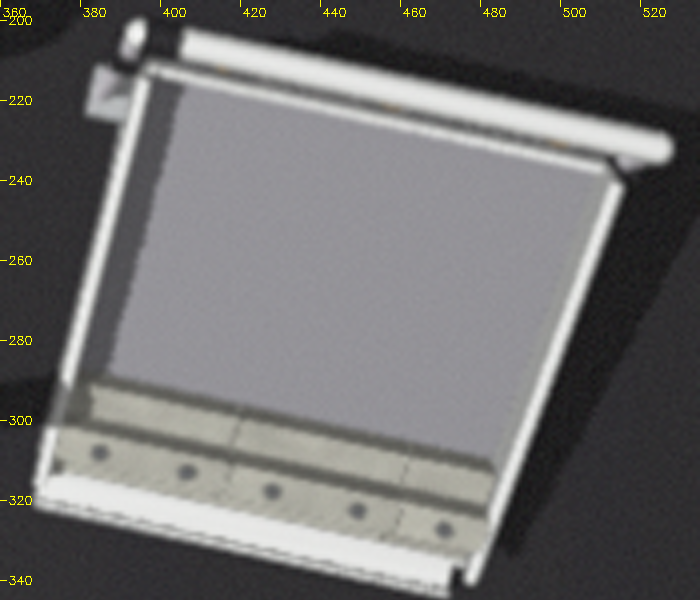

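View pics/c.png

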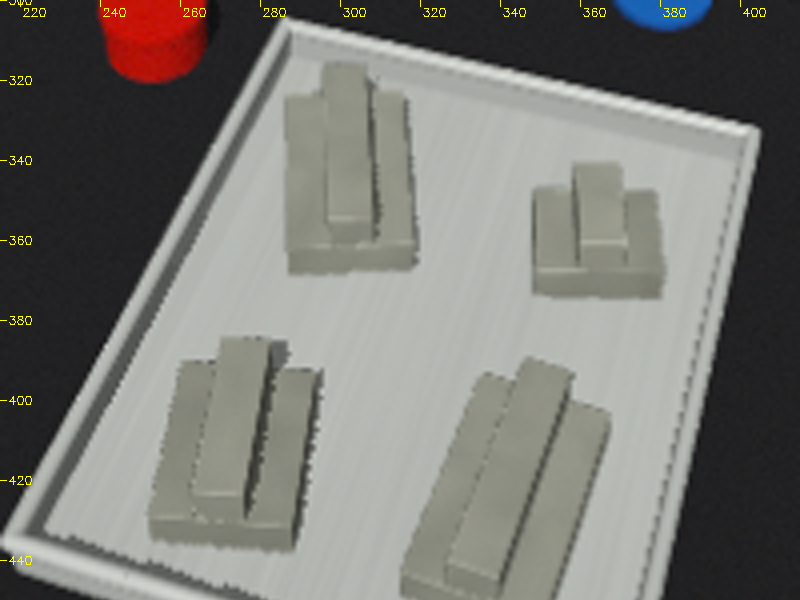

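View pics/d.png

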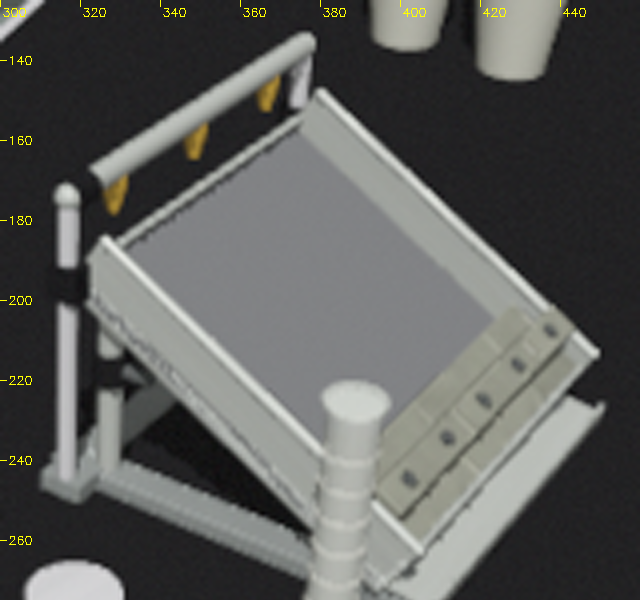

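```bash
cat > fit.py <<'E'
from h import *
from bench import viewer
T=viewer.camera_model('top');S=viewer.camera_model('side')
pa=lambda u,v:(155+u/4-.4,225+v/4-.4); pb=lambda u,v:(360+u/4-.4,195+v/4-.4)
pc=lambda u,v:(215+u/4-.4,300+v/4-.4); pd=lambda u,v:(300+u/4-.4,125+v/4-.4)
# bed
bT=[pb(*q) for q in [(100,453),(187,472),(273,492),(358,510),(445,529)]]
bS=[pd(*q) for q in [(408,478),(447,438),(484,400),(518,366),(551,331)]]
wT=[pb(*q) for q in [(42,490),(148,65),(472,580),(618,185)]]
wS=[pd(*q) for q in [(420,550),(105,238),(597,352),(320,93)]]
jT=[pb(243,408),pb(410,455)]
def bed(p): return R.from_euler('ZY',[p[3],-p[4]])
def f(p):
    b=np.array([[-.03,-.025-.05*i,.041] for i in range(5)])
    w=np.array([[p[5],.002,.032],[p[6],.002,.032],[p[5],-.254,.032],[p[6],-.254,.032]])
    j=np.array([[0,-.1,.02],[0,-.2,.02]])
    g=lambda X:bed(p).apply(X)+p[:3]
    return np.r_[(proj(T,g(b))-bT).ravel(),(proj(S,g(b))-bS).ravel(),.7*(proj(T,g(w))-wT).ravel(),.7*(proj(S,g(w))-wS).ravel(),(proj(T,g(j))-jT).ravel()]
r=least_squares(f,[.45,-.1,.065,-.25,.52,-.07,.2],loss='soft_l1')
print('bed',r.x,'yaw/pitch deg',np.degrees(r.x[3:5]));print(f(r.x).round(1))
q=r.x.copy()
r2=least_squares(lambda p:f(np.r_[p[:4],np.pi/6,p[4:]]),np.r_[q[:4],q[5:]],loss='soft_l1');print('bed30',r2.x)
# blocks: model pts (sx,sy,z): sx=+1 -> top of top image
def fitb(name,L,pt,ps):
    M=lambda k:[(.03 if k[0]=='s' else .011)*(1 if k[1]=='+' else -1),(L/2)*(1 if k[2]=='+' else -1),{'s':0,'r':.02,'b':-.02}[k[0]]] if k[0]!='b' else [.03*(1 if k[1]=='+' else -1),(L/2)*(1 if k[2]=='+' else -1),-.02]
    A=np.array([M(k) for k in pt]);B=np.array([M(k) for k in ps])
    def g(p,X): return R.from_euler('z',p[3]).apply(X)+p[:3]
    def e(p): return np.r_[(proj(T,g(p,A))-list(pt.values())).ravel(),(proj(S,g(p,B))-list(ps.values())).ravel()]
    r=least_squares(e,[.45,.2,.02,0],loss='soft_l1');print(name,r.x,'yaw',np.degrees(r.x[3]));print(e(r.x).round(1))
fitb('fullB',.1,{'s++':pa(105,312),'s+-':pa(268,303),'s--':pa(268,405),'s-+':pa(105,410),'r++':pa(97,345),'r-+':pa(97,380),'r+-':pa(258,340),'r--':pa(258,377)},
 {'s++':pc(402,578),'s+-':pc(485,375),'s--':pc(608,410),'r+-':pc(528,358),'r--':pc(573,375),'r++':pc(450,565),'r-+':pc(500,578)})
fitb('half',.05,{'s++':pa(368,312),'s+-':pa(445,288),'s-+':pa(402,405),'s--':pa(477,376),'r++':pa(373,340),'r-+':pa(388,378),'r+-':pa(452,316),'r--':pa(462,350)},
 {'s++':pc(533,268),'s-+':pc(662,270),'b++':pc(535,293),'b-+':pc(660,297),'s+-':pc(533,188),'s--':pc(655,190),'r++':pc(580,243),'r-+':pc(627,243),'r+-':pc(574,163),'r--':pc(620,165)})
fitb('fullA',.1,{'s++':pa(318,130),'s-+':pa(360,217),'s--':pa(500,147),'s+-':pa(465,65),'r-+':pa(340,187),'r--':pa(487,125)},
 {'s++':pc(288,250),'s-+':pc(413,240),'b++':pc(290,272),'b-+':pc(415,268),'s+-':pc(287,95),'s--':pc(405,92),'r++':pc(327,222),'r-+':pc(375,215),'r+-':pc(325,63),'r--':pc(366,65)})
def tri(name,a,b):
    r=least_squares(lambda X:np.r_[proj(T,X)[0]-a,proj(S,X)[0]-b],[.5,0,.1]);print(name,r.x,r.fun.round(1))
tri('cyltop',(340,302),(389,224.5));tri('tin',(335,240),(318,273));tri('bottlecap',(337,190),(278,221))
tri('barL',(405,204.5),(324,169));tri('barR',(526,232),(376.5,134.5))
E
python3 fit.py
```

```text
bed [ 0.5227 -0.0959  0.0633 -0.2479  0.5149 -0.064   0.194 ] yaw/pitch deg [-14.2051  29.5017]
[ 0.3 -0.4 -0.1 -0.3 -0.2 -0.5 -0.1 -0.2 -0.6 -0.1  0.3 -0.1  0.2 -0.1
  0.  -0.   0.1 -0.4 -0.1  0.   0.1 -1.3  0.3  2.  -0.1 -0.1  0.2 -0.4
  0.4  0.1 -0.4  0.1  0.1  0.7 -0.3 -0.1 -0.4  2.5  0.3  0.3]
bed30 [ 0.5228 -0.0959  0.0635 -0.2464 -0.0642  0.1941]
fullB [0.4629 0.3305 0.0184 0.0207] yaw 1.18872132563638
[-0.1  0.3 -0.2  0.8  0.4  0.3  0.3  0.6 -0.5  0.1 -0.4  0.6  0.6 -0.3
  0.9 -0.3 -0.3 -0.8 -1.  -0.4  1.2  1.3 -0.9  0.1  0.1 -0.3 -0.8 -0.5
  0.1  1. ]
half [0.4695 0.186  0.0198 0.3386] yaw 19.39988349294144
[-0.1 -0.1  0.  -1.4 -0.1  0.1  0.5 -0.  -0.1  0.6 -0.7 -0.2 -0.2 -0.9
  0.5 -0.7  0.5  0.3  0.6  0.8 -0.5  0.9  0.2  0.9  0.1 -0.6  0.5 -0.1
 -0.3 -0.2 -0.   0.2  0.2 -1.   0.2 -1.1]
fullA [0.5947 0.1925 0.0184 0.4274] yaw 24.48692978184572
[-0.3 -0.3 -0.6  0.1  1.4 -0.3 -0.2 -1.7 -0.4  0.2  0.4 -2.4 -0.  -0.3
  0.6  1.  -0.2  1.1  0.   0.9  0.4 -0.6  0.1 -0.7  0.2 -0.7  0.   0.6
 -0.   0.2  0.6 -0.6]
cyltop [ 0.4881 -0.0053  0.1986] [ 0.   0.2 -0.2 -0. ]
tin [0.6357 0.0016 0.0309] [-0.1 -0.2  0.2  0. ]
bottlecap [ 0.7353 -0.0053  0.1448] [-0.1 -0.1  0.2  0. ]
barL [ 0.6837 -0.1454  0.2181] [ 0.3  1.  -1.1 -0.2]
barR [ 0.6227 -0.3941  0.2169] [-0.  -0.1  0.2  0. ]
```

```bash
cat >> h.py <<'E'
from bench import status
O=np.array([.523,-.096,.065]); BY=-.2470
RB=R.from_euler('ZY',[BY,-np.pi/6]).as_matrix()
swap=np.array([[0,1,0],[1,0,0],[0,0,-1.]])   # tool x=blk y, tool y=blk x, tool z=-blk z
def blk(psi_deg): return R.from_euler('z',psi_deg,degrees=True).as_matrix()@swap
RT=RB@swap
def bp(x,y,z): return O+RB@np.array([x,y,z])/1000
def plan(*wps):
    o=status.get_obs();p=o['tool_pos'];Q=R.from_euler('xyz',o['ee_rot'])
    print('t',o['time'],'tcp',p,'w',round(o['width'],4),'F',o['wrist_force'],'q',o['joint_positions'])
    print('tcp in bed mm',RB.T@(p-O)*1000,'tilt err deg',np.degrees((R.from_matrix(RT.T)*Q).as_rotvec()))
    for n,P,M in wps:
        print(n,'shift',(Q.inv().apply(np.asarray(P)-p)*1000).round(1),'turn',np.degrees((Q.inv()*R.from_matrix(M)).as_rotvec()).round(1))
E
python3 - <<'E'
from h import *
M=blk(19.4)
plan(('up',[.25,-.4,.28],M),('over',[.4695,.186,.20],M),('near',[.4695,.186,.06],M),('grip',[.4695,.186,.0245],M))
E
```

```text
t 0.1 tcp [ 0.2053 -0.5097  0.2044] w 0.0936 F [-0.4184 -0.8395 -0.6072] q [-1.2911  0.0879  1.3721 -0.      1.6836 -0.1031]
tcp in bed mm [-109.4885 -478.8601  224.2176] tilt err deg [ 27.8319 -14.0456  52.6599]
up shift [ 82.5 -85.2 -75.4] turn [ -0.1  -0.1 -87.5]
over shift [ 505.  -546.7    5.6] turn [ -0.1  -0.1 -87.5]
near shift [ 505.  -546.4  145.6] turn [ -0.1  -0.1 -87.5]
grip shift [ 505.  -546.3  181.1] turn [ -0.1  -0.1 -87.5]
```

Candidates: half block at top-image (262,310), about 50 mm long. The closer at (193,267), about 75 mm, is the look-alike. The full blocks are at (203,314) and (259,259). The enlarged crops confirm these lengths. The white tin is at (335,240), with red and turquoise look-alikes nearby. The half comes first.

move_arm(targets=[[[82, -85, -75], [0, 0, -20], 0.06], [[82, -85, -75], [0, 0, -30], 0.06], [[505, -547, -40], [0, 0, -87.5], 0.06], [[505, -547, -40], [0, 0, -87.5], 0.06], [[505, -547, -40], [0, 0, -87.5], 0.06], [[505, -547, -40], [0, 0, -87.5], 0.06], [[505, -547, -40], [0, 0, -87.5], 0.06], [[505, -547, -40], [0, 0, -87.5], 0.06], [[505, -547, -40], [0, 0, -87.5], 0.06], [[505, -547, -40], [0, 0, -87.5], 0.06], [[505, -547, -40], [0, 0, -87.5], 0.06], [[505, -547, -40], [0, 0, -87.5], 0.06], [[505, -547, 80], [0, 0, -87.5], 0.06], [[505, -547, 120], [0, 0, -87.5], 0.06], [[505, -547, 120], [0, 0, -87.5], 0.06]])

```text
time: 1.98
tool_pos: [0.4671, 0.1857, 0.081]
ee_rot: [-3.135, -0.0, 1.911]
wrist_force: [-0.3, 0.2, 0.8]
width: 0.0499
```

Run:
```python
from h import *
from bench import viewer
M=blk(19.4)
plan(('near',[.4695,.186,.06],M),('grip',[.4695,.186,.0245],M))
t=viewer.snapshot('top')[:,:,::-1]; s=viewer.snapshot('side')[:,:,::-1]
a=crop(t,210,260,310,360,4,'pics/e1.png');b=crop(s,325,270,425,370,4,'pics/e2.png')
cv2.imwrite('pics/e.png',np.hstack([a,b]))
```

```text
t 1.975 tcp [0.4671 0.1857 0.081 ] w 0.0499 F [-0.2568  0.2023  0.7516] q [ 0.2657  0.0464  1.6645 -0.0001  1.4371 -0.0745]
tcp in bed mm [-98.5993 259.4773  75.4119] tilt err deg [ 29.4819   8.7216 -32.8916]
near shift [-0.5  2.5 21. ] turn [-0.4 -0.   0.1]
grip shift [-0.5  2.7 56.5] turn [-0.4 -0.   0.1]
```

View pics/e.png

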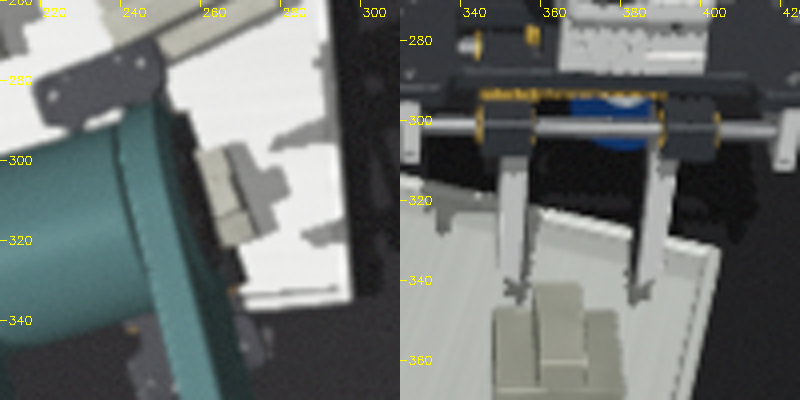

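The fingers straddle the half's rib: tips at side-view (355,342) and (382,342), rib end at (365,345). Descending and gripping.

move_arm(targets=[[[-0.5, 2.5, 30], [-0.4, 0, 0], 0.06], [[-0.5, 2.5, 50], [-0.4, 0, 0], 0.06], [[-0.5, 2.5, 56.5], [-0.4, 0, 0], 0.06], [[-0.5, 2.5, 56.5], [-0.4, 0, 0], 0.06], [[-0.5, 2.5, 56.5], [-0.4, 0, 0], -1], [[-0.5, 2.5, 56.5], [-0.4, 0, 0], -1], [[-0.5, 2.5, 56.5], [-0.4, 0, 0], -1], [[-0.5, 2.5, 56.5], [-0.4, 0, 0], -1]])

```text
time: 3.08
tool_pos: [0.4721, 0.1862, 0.0294]
ee_rot: [3.135, 0.0, 1.91]
wrist_force: [-1.1, -0.2, 1.9]
width: 0.0215
```

Run:
```python
from h import *
plan(('lift',[.4695,.186,.30],blk(19.4)),('mid',[.47,0,.32],RT),('above',bp(40,-33,140),RT),('near',bp(38,-33,32),RT))
```

```text
t 3.075 tcp [0.4721 0.1862 0.0294] w 0.0215 F [-1.0621 -0.2008  1.8801] q [ 0.2636  0.0931  1.7242  0.0004  1.3172 -0.0757]
tcp in bed mm [-120.2532  261.1611   28.3462] tilt err deg [ 28.7322   8.8951 -32.7699]
lift shift [   0.7   -0.6 -270.6] turn [0.4 0.  0. ]
mid shift [-174.9  -61.9 -291. ] turn [-28.7  -8.9  32.8]
above shift [-291.   -92.4 -177.4] turn [-28.7  -8.9  32.8]
near shift [-319.9  -49.5  -82.6] turn [-28.7  -8.9  32.8]
```

Gripped, but 5 mm higher than intended, so I'll regrip deeper.

move_arm(targets=[[[0.5, -0.5, 0], [0.4, 0, 0], -0.2], [[0.5, -0.5, 4.5], [0.4, 0, 0], -0.2], [[0.5, -0.5, 4.5], [0.4, 0, 0], -0.2], [[0.5, -0.5, 4.5], [0.4, 0, 0], -1], [[0.5, -0.5, 4.5], [0.4, 0, 0], -1], [[0.5, -0.5, 4.5], [0.4, 0, 0], -1]])

```text
time: 3.82
tool_pos: [0.4716, 0.1865, 0.0244]
ee_rot: [3.141, 0.0, 1.91]
wrist_force: [-0.1, -0.2, 0.2]
width: 0.0219
```

Run:
```python
from h import *
plan(('lift',[.4695,.186,.30],blk(19.4)),('mid',[.47,0,.32],RT),('above',bp(40,-33,140),RT),('near',bp(38,-33,32),RT))
```

```text
t 3.825 tcp [0.4716 0.1865 0.0244] w 0.0219 F [-0.0657 -0.2307  0.1993] q [ 0.2648  0.1025  1.7247 -0.0002  1.3142 -0.0743]
tcp in bed mm [-123.2919  261.3136   24.3317] tilt err deg [ 29.1167   8.7833 -32.8042]
lift shift [   0.2   -2.1 -275.6] turn [0. 0. 0.]
mid shift [-175.4  -63.5 -295.6] turn [-29.1  -8.8  32.8]
above shift [-291.5  -93.1 -181.8] turn [-29.1  -8.8  32.8]
near shift [-320.3  -49.6  -87.2] turn [-29.1  -8.8  32.8]
```

move_arm(targets=[[[0, -2, -60], [0, 0, 0], -1], [[0, -2, -120], [0, 0, 0], -1], [[0, -2, -180], [0, 0, 0], -1], [[0, -2, -240], [0, 0, 0], -1], [[0, -2, -280], [0, 0, 0], -1], [[-175, -63, -295], [-29, -9, 33], -1], [[-175, -63, -295], [-29, -9, 33], -1], [[-175, -63, -295], [-29, -9, 33], -1], [[-175, -63, -295], [-29, -9, 33], -1], [[-291, -93, -182], [-29.1, -8.8, 32.8], -1], [[-291, -93, -182], [-29.1, -8.8, 32.8], -1], [[-291, -93, -182], [-29.1, -8.8, 32.8], -1], [[-291, -93, -182], [-29.1, -8.8, 32.8], -1], [[-291, -93, -182], [-29.1, -8.8, 32.8], -1]])

```text
time: 5.58
tool_pos: [0.4809, -0.1185, 0.2075]
ee_rot: [2.617, -0.0, 1.324]
wrist_force: [-0.2, -0.1, -2.0]
width: 0.0218
```

Run:
```python
from h import *
plan(('a',bp(38,-33,60),RT),('b',bp(38,-33,26),RT))
```

```text
t 5.575 tcp [ 0.4809 -0.1185  0.2075] w 0.0218 F [-0.2023 -0.1157 -2.001 ] q [-0.4166 -0.4443  1.9085  0.0924  1.1609 -0.1842]
tcp in bed mm [ 40.6717 -32.0635 141.0983] tilt err deg [-0.0406  0.0079 -0.0045]
a shift [-0.9 -2.7 81.1] turn [ 0. -0.  0.]
b shift [ -1.   -2.8 115.1] turn [ 0. -0.  0.]
```

move_arm(targets=[[[-1, -3, 50], [0, 0, 0], -1], [[-1, -3, 85], [0, 0, 0], -1], [[-1, -3, 105], [0, 0, 0], -1], [[-1, -3, 112], [0, 0, 0], -1], [[-1, -3, 115], [0, 0, 0], -1], [[-1, -3, 117], [0, 0, 0], -1]])

```text
time: 6.32
tool_pos: [0.5353, -0.1334, 0.1053]
ee_rot: [2.616, 0.001, 1.325]
wrist_force: [-1.0, -0.6, -1.5]
width: 0.0218
```

Run:
```python
from h import *
from bench import viewer
plan(('b',bp(38,-33,22),RT))
t=viewer.snapshot('top')[:,:,::-1]; s=viewer.snapshot('side')[:,:,::-1]
a=crop(t,355,240,455,340,4,'pics/f1.png');b=crop(s,350,190,450,290,4,'pics/f2.png')
cv2.imwrite('pics/f.png',np.hstack([a,b]))
```

```text
t 6.325 tcp [ 0.5353 -0.1334  0.1053] w 0.0218 F [-0.9557 -0.5964 -1.4813] q [-0.3939 -0.237   1.9708  0.0944  0.8888 -0.1879]
tcp in bed mm [ 38.4411 -33.244   24.3669] tilt err deg [-0.1287 -0.0151 -0.0576]
b shift [ 0.2 -0.4  2.4] turn [0.1 0.  0.1]
```

View pics/f.png

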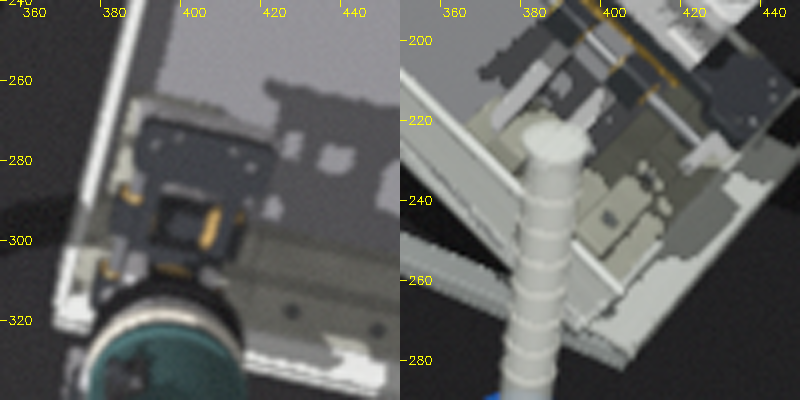

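Much of the half is hidden by the cylinder (side, around (385,230)) and the wrist. It hangs just above the bed, clear of the wall, so I'll seat it by force.

```bash
sed -i "s/    for n,P,M in wps/    print('F bed',RB.T@o['wrist_force'])\n    for n,P,M in wps/" h.py
```

move_arm(targets=[[[0, 0, 1], [0, 0, 0], -1], [[0, 0, 2], [0, 0, 0], -1], [[0, 0, 3], [0, 0, 0], -1], [[0, 0, 4], [0, 0, 0], -1], [[0, 0, 4], [0, 0, 0], -1]])

```text
time: 7.05
tool_pos: [0.5355, -0.134, 0.1025]
ee_rot: [2.619, 0.001, 1.324]
wrist_force: [-18.1, 2.7, 14.8]
width: 0.0219
```

```bash
python3 -c "
from h import *
plan()"
```

```text
t 7.05 tcp [ 0.5355 -0.134   0.1025] w 0.0219 F [-18.0817   2.743   14.8079] q [-0.3942 -0.2313  1.9711  0.0936  0.8862 -0.1881]
tcp in bed mm [ 37.2867 -33.7663  21.7348] tilt err deg [ 0.0713 -0.0458 -0.0553]
F bed [-8.3608 -1.7611 21.9258]
```

move_arm(targets=[[[0, 0, -0.8], [0, 0, 0], -1], [[0, -2, -0.8], [0, 0, 0], -1], [[0, -4, -0.8], [0, 0, 0], -1], [[0, -5, -0.8], [0, 0, 0], -1], [[0, -6, -0.8], [0, 0, 0], -1], [[0, -7, -0.8], [0, 0, 0], -1]])

```text
time: 7.8
tool_pos: [0.5325, -0.1334, 0.101]
ee_rot: [2.611, 0.001, 1.323]
wrist_force: [-0.5, -0.5, 6.3]
width: 0.0217
```

```bash
python3 -c "
from h import *
plan()"
```

```text
t 7.8 tcp [ 0.5325 -0.1334  0.101 ] w 0.0217 F [-0.464  -0.5383  6.3137] q [-0.3967 -0.2427  1.9861  0.0969  0.8746 -0.1918]
tcp in bed mm [ 33.8953 -33.9908  21.9819] tilt err deg [-0.405  -0.0704 -0.0139]
F bed [ 2.8812 -0.6354  5.6269]
```

move_arm(targets=[[[0, 0, 0], [0, 0, 0], -1], [[0, -1, 0], [0, 0, 0], -1], [[0, -2, 0], [0, 0, 0], -1], [[0, -2, 0], [0, 0, 0], -1]])

```text
time: 8.3
tool_pos: [0.5307, -0.133, 0.0999]
ee_rot: [2.611, 0.001, 1.323]
wrist_force: [-1.0, 0.0, 5.0]
width: 0.0217
```

```bash
python3 -c "
from h import *
plan()"
```

```text
t 8.3 tcp [ 0.5307 -0.133   0.0999] w 0.0217 F [-1.0064  0.0237  5.0057] q [-0.3974 -0.2462  1.9909  0.0974  0.8735 -0.1928]
tcp in bed mm [ 31.797  -34.0245  21.9576] tilt err deg [-0.3927 -0.0732 -0.0099]
F bed [ 1.6527 -0.2231  4.8259]
```

move_arm(targets=[[[0, -1, 0], [0, 0, 0], -1], [[0, -2, 0], [0, 0, 0], -1], [[0, -3, 0], [0, 0, 0], -1], [[0, -3, 0], [0, 0, 0], -1]])

```text
time: 8.8
tool_pos: [0.5287, -0.1325, 0.0987]
ee_rot: [2.61, 0.001, 1.323]
wrist_force: [0.0, -0.5, 5.2]
width: 0.0218
```

```bash
python3 -c "
from h import *
plan()"
```

```text
t 8.8 tcp [ 0.5287 -0.1325  0.0987] w 0.0218 F [ 0.0317 -0.4516  5.2108] q [-0.3984 -0.2512  1.9978  0.0985  0.8706 -0.1945]
tcp in bed mm [ 29.3669 -34.0278  22.0046] tilt err deg [-0.4626 -0.0738 -0.0053]
F bed [ 2.7277 -0.4302  4.4421]
```

move_arm(targets=[[[0, -1, 0], [0, 0, 0], -1], [[0, -2, 0], [0, 0, 0], -1], [[0, -3, 0], [0, 0, 0], -1], [[0, -4, 0], [0, 0, 0], -1]])

```text
time: 9.3
tool_pos: [0.5283, -0.1324, 0.099]
ee_rot: [2.602, 0.001, 1.323]
wrist_force: [13.2, -1.6, 2.1]
width: 0.0218
```

```bash
python3 -c "
from h import *
plan()"
```

```text
t 9.3 tcp [ 0.5283 -0.1324  0.099 ] w 0.0218 F [13.2061 -1.6125  2.1453] q [-0.3995 -0.2574  2.0051  0.1014  0.8615 -0.1969]
tcp in bed mm [ 29.1444 -33.9749  22.3936] tilt err deg [-0.9352 -0.0747  0.0178]
F bed [12.5038  1.6653 -4.7418]
```

Toe contact. Now I'll ease off and push toward the wall.

move_arm(targets=[[[2, 1.5, 0], [0, 0, 0], -1], [[4, 1.5, 0], [0, 0, 0], -1], [[5, 1.5, 0], [0, 0, 0], -1], [[6, 1.5, 0], [0, 0, 0], -1], [[7, 1.5, 0], [0, 0, 0], -1], [[8, 1.5, 0], [0, 0, 0], -1]])

```text
time: 10.05
tool_pos: [0.5298, -0.1267, 0.099]
ee_rot: [2.605, 0.006, 1.322]
wrist_force: [3.2, -7.5, 5.0]
width: 0.0215
```

```bash
python3 -c "
from h import *
plan()"
```

```text
t 10.05 tcp [ 0.5298 -0.1267  0.099 ] w 0.0215 F [ 3.2441 -7.4546  4.9684] q [-0.3788 -0.2548  2.0018  0.0812  0.863  -0.1679]
tcp in bed mm [ 29.2292 -28.1026  22.3698] tilt err deg [-0.7344 -0.3216 -0.0962]
F bed [ 6.7869 -6.4352  1.8186]
```

move_arm(targets=[[[1, 0, 0], [0, 0, 0], -1], [[2, 0, 0], [0, 0, 0], -1], [[3, 0, 0], [0, 0, 0], -1], [[3, 0, 0], [0, 0, 0], -1]])

```text
time: 10.55
tool_pos: [0.5306, -0.1236, 0.0989]
ee_rot: [2.605, 0.005, 1.323]
wrist_force: [4.0, -6.2, 5.6]
width: 0.0219
```

```bash
python3 -c "
from h import *
plan()"
```

```text
t 10.55 tcp [ 0.5306 -0.1236  0.0989] w 0.0219 F [ 3.9872 -6.1814  5.5859] q [-0.3704 -0.2546  2.0017  0.076   0.8624 -0.1574]
tcp in bed mm [ 29.1611 -24.9549  22.3488] tilt err deg [-0.7279 -0.3042 -0.0972]
F bed [ 7.45   -5.0189  2.1488]
```

move_arm(targets=[[[1, 0, 0], [0, 0, 0], -1], [[2, 0, 0], [0, 0, 0], -1], [[3, 0, 0], [0, 0, 0], -1], [[4, 0, 0], [0, 0, 0], -1]])

```text
time: 11.05
tool_pos: [0.5306, -0.1234, 0.099]
ee_rot: [2.605, 0.013, 1.321]
wrist_force: [-0.4, -19.3, 5.7]
width: 0.0216
```

```bash
python3 -c "
from h import *
plan()"
```

```text
t 11.05 tcp [ 0.5306 -0.1234  0.099 ] w 0.0216 F [ -0.3885 -19.332    5.7265] q [-0.3624 -0.2543  2.0012  0.0607  0.8611 -0.143 ]
tcp in bed mm [ 29.194  -24.7026  22.4328] tilt err deg [-0.7152 -0.7409 -0.2339]
F bed [  6.6303 -18.8402   2.7844]
```

move_arm(targets=[[[-3.5, -0.5, 0.5], [0, 0, 0], -1], [[-3.5, -0.5, 0.5], [0, 0, 0], -0.2], [[-3.5, -0.5, 0.5], [0, 0, 0], -0.2], [[-3.5, -0.5, 0.5], [0, 0, 0], -0.2], [[-3.5, -0.5, -30], [0, 0, 0], -0.2], [[-3.5, -0.5, -90], [0, 0, 0], 0], [[-3.5, -0.5, -150], [0, 0, 0], 0.06]])

```text
time: 11.92
tool_pos: [0.4512, -0.0999, 0.2216]
ee_rot: [2.625, -0.001, 1.325]
wrist_force: [0.9, -1.0, 0.3]
width: 0.0496
```

```bash
python3 -c "
from h import *
M=blk(24.5);x,y=.5967,.1925
plan(('mid',[.47,0,.32],M),('over',[x,y,.2],M),('near',[x,y,.075],M),('grip',[x,y,.0245],M))"
```

```text
t 11.925 tcp [ 0.4512 -0.0999  0.2216] w 0.0496 F [ 0.8679 -1.005   0.2972] q [-0.399  -0.5281  1.9275  0.0805  1.2316 -0.1596]
tcp in bed mm [ 18.8243 -21.374  169.9258] tilt err deg [ 0.3953  0.061  -0.019 ]
F bed [ 1.0902 -0.7623 -0.2863]
mid shift [101.6  43.3 -88.5] turn [ 28.5   9.9 -37.7]
over shift [319.1  50.   53.5] turn [ 28.5   9.9 -37.7]
near shift [319.  -11.8 162.2] turn [ 28.5   9.9 -37.7]
grip shift [318.9 -36.7 206.1] turn [ 28.5   9.9 -37.7]
```

move_arm(targets=[[[0, 30, -52], [0, 0, 0], 0.06], [[101, 43, -88], [28.5, 9.9, -37.7], 0.06], [[101, 43, -88], [28.5, 9.9, -37.7], 0.06], [[210, 47, -40], [28.5, 9.9, -37.7], 0.06], [[210, 47, -40], [28.5, 9.9, -37.7], 0.06], [[319, 50, 53], [28.5, 9.9, -37.7], 0.06], [[319, 50, 53], [28.5, 9.9, -37.7], 0.06], [[319, 50, 53], [28.5, 9.9, -37.7], 0.06], [[319, 20, 108], [28.5, 9.9, -37.7], 0.06], [[319, -12, 162], [28.5, 9.9, -37.7], 0.06], [[319, -12, 162], [28.5, 9.9, -37.7], 0.06], [[319, -12, 162], [28.5, 9.9, -37.7], 0.06]])

```text
time: 13.42
tool_pos: [0.6012, 0.1907, 0.0799]
ee_rot: [3.134, 0.006, 1.996]
wrist_force: [0.1, -0.1, 1.0]
width: 0.0499
```

Run:
```python
from h import *
from bench import viewer
M=blk(24.5);x,y=.5967,.1925
plan(('grip',[x,y,.0245],M),('lift',[x,y,.3],M))
t=viewer.snapshot('top')[:,:,::-1]; s=viewer.snapshot('side')[:,:,::-1]
a=crop(t,355,250,455,350,4,'pics/g1.png');b=crop(s,265,280,365,380,4,'pics/g2.png')
cv2.imwrite('pics/g.png',np.hstack([a,b]))
```

```text
t 13.425 tcp [0.6012 0.1907 0.0799] w 0.0499 F [ 0.0508 -0.1243  0.9849] q [ 0.2197  0.3121  1.3572 -0.0043  1.4638 -0.2054]
tcp in bed mm [ 12.4333 297.1402  10.0669] tilt err deg [ 28.3238   9.9008 -37.6719]
F bed [ 0.5614 -0.1081  0.8131]
grip shift [ 3.8 -3.8 55.4] turn [ 0.4  0.3 -0.1]
lift shift [   2.2   -1.7 -220.1] turn [ 0.4  0.3 -0.1]
```

View pics/g.png

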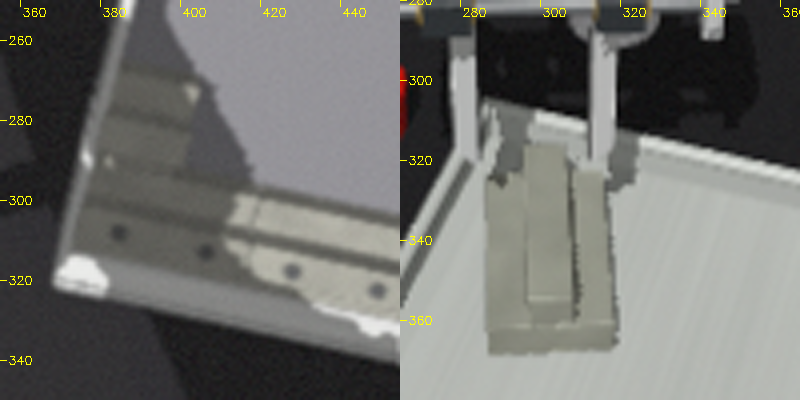

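The half sits in the corner at top-view (390,280), with its ribs parallel to the toe course. The fingers straddle full A. Descending and letting it settle.

move_arm(targets=[[[0, 0, 25], [0, 0, 0], 0.06], [[0, 0, 40], [0, 0, 0], 0.06], [[0, 0, 45], [0, 0, 0], 0.06], [[0, 0, 45], [0, 0, 0], 0.06]])

```text
time: 14.02
tool_pos: [0.6006, 0.1907, 0.0324]
ee_rot: [3.137, 0.005, 1.997]
wrist_force: [0.4, 0.4, -0.3]
width: 0.0497
```

Run:
```python
from h import *
M=blk(24.5);x,y=.5967,.1925
plan(('grip',[x,y,.0245],M))
```

```text
t 14.025 tcp [0.6006 0.1907 0.0324] w 0.0497 F [ 0.437   0.3661 -0.2577] q [ 0.2199  0.3484  1.4089 -0.0043  1.3787 -0.2053]
tcp in bed mm [-11.8414 296.9827 -30.7954] tilt err deg [ 28.4883   9.8912 -37.7044]
F bed [ 0.1606  0.4618 -0.3903]
grip shift [ 3.3 -2.8  7.9] turn [ 0.3  0.3 -0.1]
```

move_arm(targets=[[[3, -3, 4], [0.3, 0.3, 0], 0.06], [[3, -3, 7.5], [0.3, 0.3, 0], 0.06], [[3, -3, 7.5], [0.3, 0.3, 0], 0.06], [[3, -3, 7.5], [0.3, 0.3, 0], -1], [[3, -3, 7.5], [0.3, 0.3, 0], -1], [[3, -3, 7.5], [0.3, 0.3, 0], -1], [[3, -3, 7.5], [0.3, 0.3, 0], -1]])

```text
time: 14.9
tool_pos: [0.5964, 0.1921, 0.0244]
ee_rot: [-3.141, 0.0, 1.997]
wrist_force: [-1.3, 0.1, 0.0]
width: 0.0218
```

Run:
```python
from h import *
M=blk(24.5);x,y=.5967,.1925
plan(('lift',[x,y,.3],M),('mid',[.47,0,.32],RT),('above',bp(37,-110,140),RT))
```

```text
t 14.9 tcp [0.5964 0.1921 0.0244] w 0.0218 F [-1.2728  0.0962  0.0475] q [ 0.2213  0.3523  1.4205 -0.0002  1.3698 -0.2046]
tcp in bed mm [-19.6613 297.3136 -35.4743] tilt err deg [ 28.9082  10.0708 -37.6656]
F bed [-1.0655 -0.2179  0.67  ]
lift shift [   0.2    0.2 -275.6] turn [-0.1 -0.  -0.1]
mid shift [-122.7 -194.8 -295.3] turn [-28.9 -10.1  37.7]
above shift [-294.4 -284.3 -180. ] turn [-28.9 -10.1  37.7]
```

move_arm(targets=[[[0, 0, -60], [0, 0, 0], -1], [[0, 0, -120], [0, 0, 0], -1], [[0, 0, -180], [0, 0, 0], -1], [[0, 0, -240], [0, 0, 0], -1], [[0, 0, -290], [0, 0, 0], -1], [[-123, -195, -295], [-29, -10, 37.7], -1], [[-123, -195, -295], [-29, -10, 37.7], -1], [[-123, -195, -295], [-29, -10, 37.7], -1], [[-123, -195, -295], [-29, -10, 37.7], -1], [[-294, -284, -180], [-28.9, -10.1, 37.7], -1], [[-294, -284, -180], [-28.9, -10.1, 37.7], -1], [[-294, -284, -180], [-28.9, -10.1, 37.7], -1], [[-294, -284, -180], [-28.9, -10.1, 37.7], -1], [[-294, -284, -180], [-28.9, -10.1, 37.7], -1], [[-294, -284, -180], [-28.9, -10.1, 37.7], -1], [[-294, -284, -180], [-28.9, -10.1, 37.7], -1]])

```text
time: 16.9
tool_pos: [0.46, -0.1919, 0.2058]
ee_rot: [2.617, 0.001, 1.325]
wrist_force: [-0.3, -0.3, -2.7]
width: 0.0217
```

Run:
```python
from h import *
plan(('c',bp(37,-110,24),RT))
```

```text
t 16.9 tcp [ 0.46   -0.1919  0.2058] w 0.0217 F [-0.3238 -0.3243 -2.6756] q [-0.6497 -0.4285  1.9022  0.2135  1.1863 -0.4359]
tcp in bed mm [  37.7683 -108.3701  140.7654] tilt err deg [-0.0782 -0.0007 -0.0965]
F bed [-1.541  -0.3936 -2.1998]
c shift [ -1.6  -0.9 116.8] turn [0.1 0.  0.1]
```

move_arm(targets=[[[-1.5, -1, 50], [0, 0, 0], -1], [[-1.5, -1, 90], [0, 0, 0], -1], [[-1.5, -1, 110], [0, 0, 0], -1], [[-1.5, -1, 115], [0, 0, 0], -1], [[-1.5, -1, 117], [0, 0, 0], -1], [[-1.5, -1, 118.5], [0, 0, 0], -1], [[-1.5, -1, 119.5], [0, 0, 0], -1], [[-1.5, -1, 119.5], [0, 0, 0], -1]])

```text
time: 17.9
tool_pos: [0.5165, -0.2091, 0.1023]
ee_rot: [2.616, 0.001, 1.323]
wrist_force: [-2.3, 1.1, 3.1]
width: 0.0216
```

Run:
```python
from h import *
plan()
```

```text
t 17.9 tcp [ 0.5165 -0.2091  0.1023] w 0.0216 F [-2.2797  1.1253  3.0784] q [-0.5947 -0.2139  1.9589  0.2171  0.9086 -0.4383]
tcp in bed mm [  37.1331 -111.2719   21.5853] tilt err deg [-0.1134 -0.0658  0.0138]
F bed [-0.6134  0.5337  3.9088]
```

move_arm(targets=[[[0, -2, 0], [0, 0, 0], -1], [[0, -4, 0], [0, 0, 0], -1], [[0, -5.5, 0], [0, 0, 0], -1], [[0, -7, 0], [0, 0, 0], -1], [[0, -8, 0], [0, 0, 0], -1], [[0, -9, 0], [0, 0, 0], -1], [[0, -10, 0], [0, 0, 0], -1]])

```text
time: 18.77
tool_pos: [0.5099, -0.208, 0.0986]
ee_rot: [2.611, 0.002, 1.322]
wrist_force: [4.7, -1.0, 6.1]
width: 0.0219
```

Run:
```python
from h import *
plan()
```

```text
t 18.775 tcp [ 0.5099 -0.208   0.0986] w 0.0219 F [ 4.6597 -0.9617  6.0816] q [-0.6025 -0.2298  1.9811  0.2243  0.8989 -0.45  ]
tcp in bed mm [  29.5633 -111.759    21.7669] tilt err deg [-0.4154 -0.1309  0.0429]
F bed [7.1574 0.2067 2.8901]
```

move_arm(targets=[[[0, -1, 0], [0, 0, 0], -1], [[0, -2, 0], [0, 0, 0], -1], [[2, -1, 0], [0, 0, 0], -1], [[4, -1, 0], [0, 0, 0], -1], [[6, -1, 0], [0, 0, 0], -1], [[7.5, -1, 0], [0, 0, 0], -1], [[8.5, -1, 0], [0, 0, 0], -1]])

```text
time: 19.65
tool_pos: [0.5113, -0.2021, 0.099]
ee_rot: [2.609, 0.007, 1.321]
wrist_force: [1.9, -7.1, 5.9]
width: 0.0219
```

Run:
```python
from h import *
plan()
```

```text
t 19.65 tcp [ 0.5113 -0.2021  0.099 ] w 0.0219 F [ 1.8529 -7.0571  5.9308] q [-0.5832 -0.2354  1.9854  0.2076  0.8923 -0.4242]
tcp in bed mm [  29.5952 -105.7189   22.147 ] tilt err deg [-0.5155 -0.4272 -0.042 ]
F bed [ 6.0156 -6.3899  3.3751]
```

move_arm(targets=[[[1.5, 0, 0], [0, 0, 0], -1], [[3, 0, 0], [0, 0, 0], -1], [[4, 0, 0], [0, 0, 0], -1], [[5, 0, 0], [0, 0, 0], -1], [[6, 0, 0], [0, 0, 0], -1]])

```text
time: 20.27
tool_pos: [0.5122, -0.1982, 0.099]
ee_rot: [2.609, 0.011, 1.32]
wrist_force: [0.4, -15.1, 5.1]
width: 0.022
```

Run:
```python
from h import *
plan()
```

```text
t 20.275 tcp [ 0.5122 -0.1982  0.099 ] w 0.022 F [  0.4191 -15.0971   5.1091] q [-0.5692 -0.238   1.9874  0.194   0.8884 -0.405 ]
tcp in bed mm [  29.5633 -101.779    22.1906] tilt err deg [-0.5133 -0.6732 -0.1234]
F bed [  6.1032 -14.5364   2.3758]
```

move_arm(targets=[[[1, 0, 0], [0, 0, 0], -1], [[2, 0, 0], [0, 0, 0], -1], [[2, 0, 0], [0, 0, 0], -1]])

```text
time: 20.65
tool_pos: [0.5122, -0.198, 0.099]
ee_rot: [2.609, 0.015, 1.319]
wrist_force: [-0.9, -17.1, 3.9]
width: 0.0219
```

Run:
```python
from h import *
plan()
```

```text
t 20.65 tcp [ 0.5122 -0.198   0.099 ] w 0.0219 F [ -0.8866 -17.1438   3.9   ] q [-0.5656 -0.2387  1.9879  0.1878  0.8865 -0.399 ]
tcp in bed mm [  29.5655 -101.5509   22.2209] tilt err deg [-0.5163 -0.8676 -0.1823]
F bed [  4.8356 -16.8403   1.7116]
```

move_arm(targets=[[[-3.5, -0.3, 0.5], [0, 0, 0], -1], [[-3.5, -0.3, 0.5], [0, 0, 0], -0.2], [[-3.5, -0.3, 0.5], [0, 0, 0], -0.2], [[-3.5, -0.3, 0.5], [0, 0, 0], -0.2], [[-3.5, -0.3, -30], [0, 0, 0], -0.2], [[-3.5, -0.3, -90], [0, 0, 0], 0], [[-3.5, -0.3, -150], [0, 0, 0], 0.06]])

```text
time: 21.52
tool_pos: [0.4346, -0.1734, 0.2225]
ee_rot: [2.626, -0.002, 1.325]
wrist_force: [0.8, -0.2, 1.0]
width: 0.049
```

```bash
python3 -c "
from h import *
M=blk(1.2);x,y=.4645,.331
plan(('up',[.43,-.17,.30],M),('mid',[.45,0,.33],M),('over',[x,y,.2],M),('near',[x,y,.07],M))"
```

```text
t 21.525 tcp [ 0.4346 -0.1734  0.2225] w 0.049 F [ 0.8344 -0.227   1.0484] q [-0.6507 -0.5054  1.9126  0.2071  1.2609 -0.4195]
tcp in bed mm [ 20.9333 -96.7085 169.7869] tilt err deg [0.4454 0.1299 0.0244]
F bed [ 1.2729 -0.0161  0.4756]
up shift [  2.4  33.6 -70. ] turn [ 29.4   3.8 -15. ]
mid shift [ 172.2   29.  -106.7] turn [ 29.4   3.8 -15. ]
over shift [496.5 -93.4 -25.8] turn [ 29.4   3.8 -15. ]
near shift [ 496.2 -157.5   87.2] turn [ 29.4   3.8 -15. ]
```

move_arm(targets=[[[2, 34, -70], [10, 1, -5], 0.06], [[2, 34, -70], [20, 3, -10], 0.06], [[172, 29, -107], [29.4, 3.8, -15], 0.06], [[172, 29, -107], [29.4, 3.8, -15], 0.06], [[172, 29, -107], [29.4, 3.8, -15], 0.06], [[496, -93, -26], [29.4, 3.8, -15], 0.06], [[496, -93, -26], [29.4, 3.8, -15], 0.06], [[496, -93, -26], [29.4, 3.8, -15], 0.06], [[496, -93, -26], [29.4, 3.8, -15], 0.06], [[496, -93, -26], [29.4, 3.8, -15], 0.06], [[496, -93, -26], [29.4, 3.8, -15], 0.06], [[496, -93, -26], [29.4, 3.8, -15], 0.06], [[496, -124, 30], [29.4, 3.8, -15], 0.06], [[496, -157, 87], [29.4, 3.8, -15], 0.06], [[496, -157, 87], [29.4, 3.8, -15], 0.06], [[496, -157, 87], [29.4, 3.8, -15], 0.06], [[496, -157, 87], [29.4, 3.8, -15], 0.06]])

```text
time: 23.65
tool_pos: [0.4713, 0.329, 0.075]
ee_rot: [3.129, 0.002, 1.59]
wrist_force: [-0.4, -0.3, -0.1]
width: 0.0498
```

Run:
```python
from h import *
from bench import viewer
M=blk(1.2);x,y=.4645,.331
plan(('grip',[x,y,.0245],M),('lift',[x,y,.3],M))
t=viewer.snapshot('top')[:,:,::-1]; s=viewer.snapshot('side')[:,:,::-1]
a=crop(t,355,240,475,350,3,'pics/k1.png');b=crop(s,290,365,430,475,3,'pics/k2.png')
cv2.imwrite('pics/k.png',np.hstack([a,b]))
```

```text
t 23.65 tcp [0.4713 0.329  0.075 ] w 0.0498 F [-0.4094 -0.2852 -0.0844] q [ 0.5154  0.1954  1.5112 -0.0076  1.4249  0.4975]
tcp in bed mm [-128.3831  399.4859   85.6447] tilt err deg [ 29.0979   3.9775 -14.8829]
F bed [-0.3256 -0.3767  0.0905]
grip shift [ 2.2 -7.4 50.4] turn [ 0.7  0.1 -0.1]
lift shift [   1.7   -4.  -225.1] turn [ 0.7  0.1 -0.1]
```

View pics/k.png

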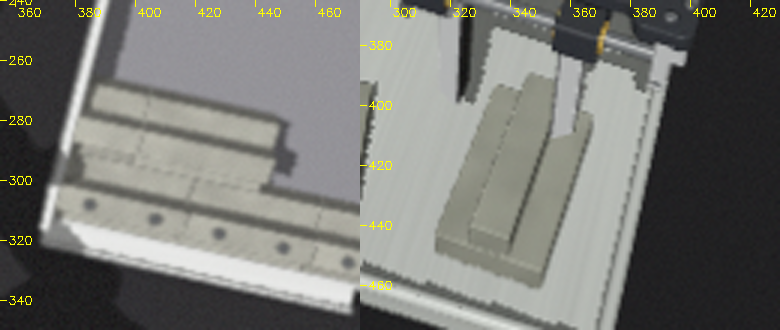

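Half and full lie aligned and closed up along the toe course: joint at top-view (403,270), rib unbroken in line. The fingers straddle full B; descending with the correction.

move_arm(targets=[[[2, -7, 10], [0.6, 0, 0], 0.06], [[2, -7, 30], [0.6, 0, 0], 0.06], [[2, -7, 46], [0.6, 0, 0], 0.06], [[2, -7, 46], [0.6, 0, 0], 0.06], [[2, -7, 46], [0.6, 0, 0], 0.06]])

```text
time: 24.38
tool_pos: [0.462, 0.3297, 0.0245]
ee_rot: [-3.137, 0.005, 1.59]
wrist_force: [0.4, 0.3, -0.7]
width: 0.0498
```

Run:
```python
from h import *
M=blk(1.2);x,y=.4645,.331
plan(('grip',[x,y,.0245],M))
```

```text
t 24.375 tcp [0.462  0.3297 0.0245] w 0.0498 F [ 0.4385  0.2642 -0.6958] q [ 0.5214  0.2348  1.5707 -0.0024  1.3426  0.5025]
tcp in bed mm [-161.6013  397.8776   46.508 ] tilt err deg [ 30.0432   3.6731 -15.0043]
F bed [-0.0356  0.3634 -0.7829]
grip shift [ 1.2  2.5 -0. ] turn [-0.3  0.3 -0.1]
```

move_arm(targets=[[[1, 2, 0], [-0.3, 0.2, 0], 0.06], [[1, 2, 0], [-0.3, 0.2, 0], -1], [[1, 2, 0], [-0.3, 0.2, 0], -1], [[1, 2, 0], [-0.3, 0.2, 0], -1], [[1, 2, 0], [-0.3, 0.2, 0], -1]])

```text
time: 25.0
tool_pos: [0.464, 0.3308, 0.0248]
ee_rot: [3.141, 0.002, 1.59]
wrist_force: [-0.7, 0.1, 0.0]
width: 0.0218
```

Run:
```python
from h import *
M=blk(1.2);x,y=.4645,.331
plan(('lift',[x,y,.3],M),('mid',[.46,0,.33],RT),('above',bp(98,-59,150),RT))
```

```text
t 25.0 tcp [0.464  0.3308 0.0248] w 0.0218 F [-0.6507  0.0615  0.0424] q [ 0.5209  0.2344  1.5704 -0.0017  1.3369  0.5018]
tcp in bed mm [-160.018   399.3936   45.9844] tilt err deg [ 29.7712   3.917  -14.9346]
F bed [-0.5383 -0.0994  0.3597]
lift shift [  -0.2    0.7 -275.2] turn [ 0.   0.1 -0.1]
mid shift [-331.1  -10.2 -304.7] turn [-29.8  -3.9  14.9]
above shift [-487.7   44.9 -218.3] turn [-29.8  -3.9  14.9]
```

move_arm(targets=[[[0, 0, -60], [0, 0, 0], -1], [[0, 0, -120], [0, 0, 0], -1], [[0, 0, -180], [0, 0, 0], -1], [[0, 0, -240], [0, 0, 0], -1], [[0, 0, -290], [0, 0, 0], -1], [[-331, -10, -305], [-29.8, -3.9, 14.9], -1], [[-331, -10, -305], [-29.8, -3.9, 14.9], -1], [[-331, -10, -305], [-29.8, -3.9, 14.9], -1], [[-331, -10, -305], [-29.8, -3.9, 14.9], -1], [[-331, -10, -305], [-29.8, -3.9, 14.9], -1], [[-331, -10, -305], [-29.8, -3.9, 14.9], -1], [[-488, 45, -218], [-29.8, -3.9, 14.9], -1], [[-488, 45, -218], [-29.8, -3.9, 14.9], -1], [[-488, 45, -218], [-29.8, -3.9, 14.9], -1], [[-488, 45, -218], [-29.8, -3.9, 14.9], -1], [[-488, 45, -218], [-29.8, -3.9, 14.9], -1], [[-488, 45, -218], [-29.8, -3.9, 14.9], -1]])

```text
time: 27.12
tool_pos: [0.5186, -0.1547, 0.2447]
ee_rot: [2.616, -0.0, 1.326]
wrist_force: [0.3, 0.3, -3.4]
width: 0.0218
```

Run:
```python
from h import *
plan(('c',bp(98,-59,24),RT))
```

```text
t 27.125 tcp [ 0.5186 -0.1547  0.2447] w 0.0218 F [ 0.3085  0.3435 -3.4104] q [-0.4675 -0.336   1.7641  0.1197  1.2008 -0.2372]
tcp in bed mm [ 98.5822 -57.9793 150.5617] tilt err deg [-0.1399  0.0888 -0.1237]
F bed [-1.5189  0.4085 -3.0611]
c shift [ -1.2  -0.9 126.6] turn [ 0.1 -0.1  0.1]
```

move_arm(targets=[[[-1, -1, 55], [0, 0, 0], -1], [[-1, -1, 98], [0, 0, 0], -1], [[-1, -1, 118], [0, 0, 0], -1], [[-1, -1, 124], [0, 0, 0], -1], [[-1, -1, 127], [0, 0, 0], -1], [[-1, -1, 128.5], [0, 0, 0], -1], [[-1, -1, 129.5], [0, 0, 0], -1], [[-1, -1, 129.5], [0, 0, 0], -1]])

```text
time: 28.12
tool_pos: [0.5807, -0.1724, 0.1337]
ee_rot: [2.614, -0.0, 1.325]
wrist_force: [-4.7, 2.5, 2.7]
width: 0.0221
```

Run:
```python
from h import *
plan()
```

```text
t 28.125 tcp [ 0.5807 -0.1724  0.1337] w 0.0221 F [-4.6954  2.4683  2.6947] q [-0.4386 -0.1294  1.823   0.1207  0.9323 -0.2388]
tcp in bed mm [ 98.9239 -59.9894  22.1675] tilt err deg [-0.2097  0.0494 -0.0309]
F bed [-3.1182  1.2454  4.9119]
```

Touching the bed. Next, the push down slope to the first course.

move_arm(targets=[[[0, -2, 0], [0, 0, 0], -1], [[0, -4, 0], [0, 0, 0], -1], [[0, -6, 0], [0, 0, 0], -1], [[0, -8, 0], [0, 0, 0], -1], [[0, -9, 0], [0, 0, 0], -1], [[0, -10, 0], [0, 0, 0], -1], [[0, -11, 0], [0, 0, 0], -1], [[0, -12, 0], [0, 0, 0], -1]])

```text
time: 29.12
tool_pos: [0.5726, -0.1713, 0.1292]
ee_rot: [2.608, 0.001, 1.324]
wrist_force: [-0.7, 0.8, 6.6]
width: 0.0214
```

Run:
```python
from h import *
plan()
```

```text
t 29.125 tcp [ 0.5726 -0.1713  0.1292] w 0.0214 F [-0.7267  0.7994  6.6059] q [-0.4438 -0.1485  1.8511  0.1242  0.9179 -0.246 ]
tcp in bed mm [ 89.6632 -60.902   22.3606] tilt err deg [-0.5506 -0.0554 -0.0163]
F bed [2.5234 0.5975 6.171 ]
```

move_arm(targets=[[[0, -1, 0], [0, 0, 0], -1], [[0, -2, 0], [0, 0, 0], -1], [[0, -2.5, 0], [0, 0, 0], -1]])

```text
time: 29.5
tool_pos: [0.5723, -0.1711, 0.1293]
ee_rot: [2.604, 0.001, 1.324]
wrist_force: [5.5, -1.0, 5.1]
width: 0.0213
```

Run:
```python
from h import *
plan()
```

```text
t 29.5 tcp [ 0.5723 -0.1711  0.1293] w 0.0213 F [ 5.481  -1.0382  5.1177] q [-0.4443 -0.1522  1.8559  0.1262  0.9122 -0.2481]
tcp in bed mm [ 89.3888 -60.7512  22.5875] tilt err deg [-0.8243 -0.0515 -0.0315]
F bed [7.3813 0.3334 1.6478]
```

Contact at x≈89.4. Now toward the wall.

move_arm(targets=[[[2, 0.7, 0], [0, 0, 0], -1], [[4, 0.7, 0], [0, 0, 0], -1], [[6, 0.7, 0], [0, 0, 0], -1], [[8, 0.7, 0], [0, 0, 0], -1], [[9, 0.7, 0], [0, 0, 0], -1], [[10, 0.7, 0], [0, 0, 0], -1], [[11, 0.7, 0], [0, 0, 0], -1], [[12, 0.7, 0], [0, 0, 0], -1]])

```text
time: 30.5
tool_pos: [0.5744, -0.1622, 0.1294]
ee_rot: [2.606, 0.007, 1.322]
wrist_force: [-0.4, -7.5, 6.1]
width: 0.022
```

Run:
```python
from h import *
plan()
```

```text
t 30.5 tcp [ 0.5744 -0.1622  0.1294] w 0.022 F [-0.3525 -7.5492  6.1159] q [-0.4179 -0.1527  1.8554  0.1022  0.9108 -0.2121]
tcp in bed mm [ 89.3701 -51.6585  22.7485] tilt err deg [-0.7153 -0.3677 -0.1208]
F bed [ 4.3604 -7.4062  4.5446]
```

move_arm(targets=[[[1, 0, 0], [0, 0, 0], -1], [[2, 0, 0], [0, 0, 0], -1], [[3, 0, 0], [0, 0, 0], -1], [[4, 0, 0], [0, 0, 0], -1], [[4.5, 0, 0], [0, 0, 0], -1]])

```text
time: 31.12
tool_pos: [0.5754, -0.1583, 0.1294]
ee_rot: [2.606, 0.008, 1.322]
wrist_force: [-0.7, -8.9, 6.5]
width: 0.0216
```

Run:
```python
from h import *
plan()
```

```text
t 31.125 tcp [ 0.5754 -0.1583  0.1294] w 0.0216 F [-0.7283 -8.9284  6.5321] q [-0.4075 -0.153   1.8556  0.0944  0.9097 -0.1988]
tcp in bed mm [ 89.3445 -47.5931  22.7493] tilt err deg [-0.7117 -0.4189 -0.1442]
F bed [ 4.545  -8.8355  4.9185]
```

move_arm(targets=[[[1, 0, 0], [0, 0, 0], -1], [[2, 0, 0], [0, 0, 0], -1], [[3, 0, 0], [0, 0, 0], -1], [[3, 0, 0], [0, 0, 0], -1]])

```text
time: 31.62
tool_pos: [0.5754, -0.158, 0.1294]
ee_rot: [2.606, 0.012, 1.32]
wrist_force: [-3.4, -15.7, 5.1]
width: 0.022
```

Run:
```python
from h import *
plan()
```

```text
t 31.625 tcp [ 0.5754 -0.158   0.1294] w 0.022 F [ -3.4085 -15.7203   5.0596] q [-0.4026 -0.153   1.8557  0.085   0.9084 -0.1898]
tcp in bed mm [ 89.3489 -47.3475  22.7491] tilt err deg [-0.7081 -0.7105 -0.1936]
F bed [  2.9961 -16.0765   4.1125]
```

move_arm(targets=[[[-3.5, -0.3, 0.5], [0, 0, 0], -1], [[-3.5, -0.3, 0.5], [0, 0, 0], -0.2], [[-3.5, -0.3, 0.5], [0, 0, 0], -0.2], [[-3.5, -0.3, 0.5], [0, 0, 0], -0.2], [[-3.5, -0.3, -30], [0, 0, 0], -0.2], [[-3.5, -0.3, -90], [0, 0, 0], -0.2], [[-3.5, -0.3, -150], [0, 0, 0], -0.2], [[-100, -60, -230], [0, 0, 0], -0.2], [[-200, -120, -250], [0, 0, 0], -0.2], [[-250, -150, -250], [0, 0, 0], -0.2], [[-300, -180, -250], [0, 0, 0], -0.2], [[-300, -180, -250], [0, 0, 0], -0.2], [[-300, -180, -250], [0, 0, 0], -0.2], [[-300, -180, -250], [0, 0, 0], -0.2]])

```text
time: 33.38
tool_pos: [0.225, -0.3744, 0.2475]
ee_rot: [2.619, -0.006, 1.318]
wrist_force: [0.4, 1.3, 0.4]
width: 0.0378
```

Run:
```python
from h import *
from bench import viewer
plan()
t=viewer.snapshot('top')[:,:,::-1]; s=viewer.snapshot('side')[:,:,::-1]
cv2.imwrite('pics/t9.png',t);cv2.imwrite('pics/s9.png',s)
a=crop(t,360,230,460,330,4,'pics/m1.png');b=crop(s,330,160,430,260,4,'pics/m2.png')
f=lambda i:cv2.resize(i,(400,300))
cv2.imwrite('pics/m.png',np.vstack([cv2.resize(np.hstack([f(t),f(s)]),(800,200)),np.hstack([a,b])]))
```

```text
t 33.375 tcp [ 0.225  -0.3744  0.2475] w 0.0378 F [0.4474 1.2601 0.3985] q [-1.575  -0.4063  1.8052  0.5065  1.6033 -1.2674]
tcp in bed mm [-100.0459 -342.7599  268.4627] tilt err deg [0.0749 0.1417 0.4768]
F bed [0.3081 1.3313 0.2822]
```

View pics/m.png

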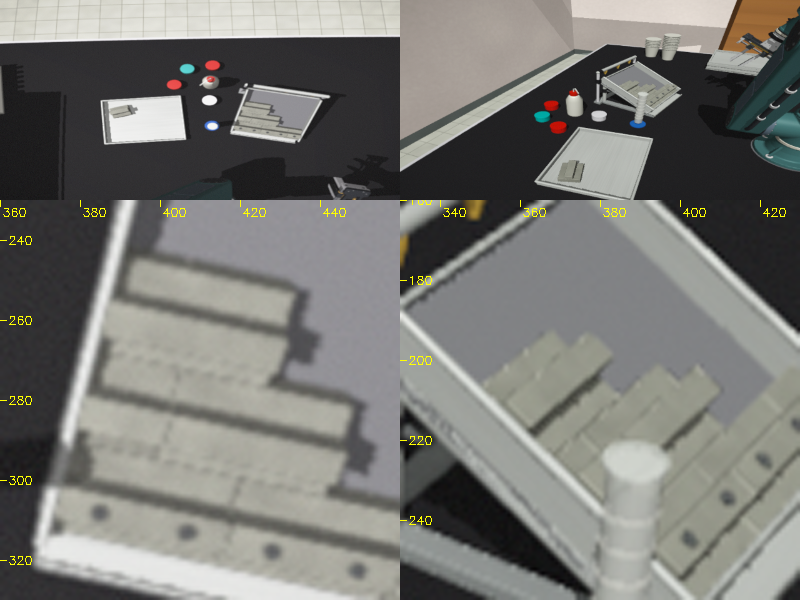

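Run:
```python
from h import *
from bench import viewer
T=viewer.camera_model('top')
img=crop(cv2.imread('pics/t9.png'),375,235,455,310,8,'pics/n.png')
OO=O+RB@np.array([-.0008,0,-.001])
def L(P,c):
    q=proj(T,[OO+RB@np.array(p)/1000 for p in P]); q=np.round(((q+.5-[375,235])*8-.5)).astype(int)
    cv2.polylines(img,[q],True,c,1)
for x,y0,y1 in [(30,0,-50),(30,-50,-150),(90,0,-100)]:
    L([(x-11,y0,40),(x+11,y0,40),(x+11,y1,40),(x-11,y1,40)],(0,0,255))
    L([(x-30,y0,20),(x+30,y0,20),(x+30,y1,20),(x-30,y1,20)],(255,0,0))
cv2.imwrite('pics/n.png',img[:600])
```

```text
(no output)
```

View pics/n.png

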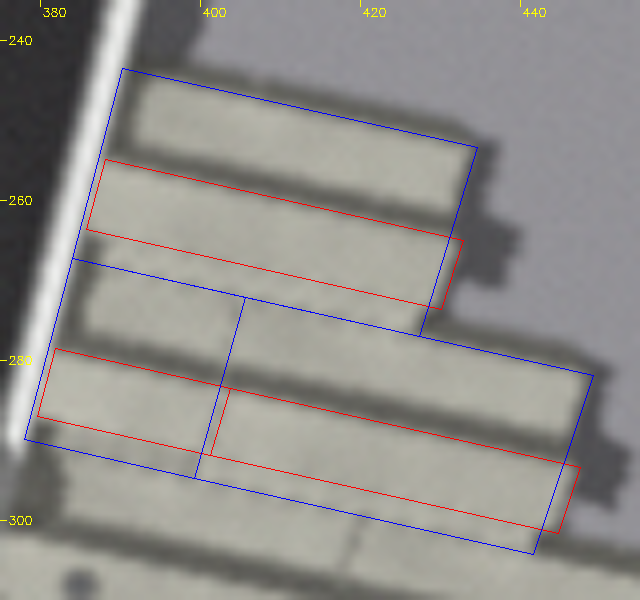

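```bash
python3 -c "
from bench import order
print(order.close_job())"
```

```text
the job is handed in; nothing more can be done
None
```

I laid all three blocks and handed the job in at about 33.5 s of the 72 s allowed. It returned no verdict.

- **Half block:** gripped across the rib, set on the slope, and pushed down to the toe course, then against the wall. Each push ended in a clear force rise, 12 N at the toe course and 19 N at the wall.
- **Full block beside it:** pushed down to the toe course (7 N, the position then holding) and against the half, where it stopped at 17 N.
- **Upper full block:** pushed down onto the first course (7 N) and against the wall, where it stopped at 16 N. The joints stagger by half a block.

**Final pictures:** The blocks lie flat and closed up with ribs parallel to the toe course. The three-quarter block is still in the tray, and the cylinder, bottle and tin stand where they were. I checked these last four by eye only. The gripper is clear of everything.

**Checks that disagreed:**
- My projected ideal outlines lay about 1 pixel (roughly 2 mm) off the observed blocks, much the same for all of them, so probably calibration. I did not measure the block positions more finely than that.
- Tool positions at contact were off by up to 2.7 mm along the course and 1.5 mm up the slope from what my bed estimate predicted. I relied on contact instead, taking the difference along the course as grip offset and the rest as calibration error.
- Block heights measured from the two cameras came out 3–5 mm below the text's values. I used the text's heights, and the bed touched within about 1 mm of where they predicted.

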